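# Kit the power-supply parts in the tray

## Task

Make up the parts kit for the power-supply board: put the large screw-terminal capacitor, the transformer, the finned heatsink and the copper-wound choke into the kit tray, each upright as it stands now and fully down in the nest shaped for it (capacitor in the plain round recess, transformer in the square one, heatsink lengthwise in the long one, choke over the pin). Set them down, do not drop them, and leave the slim capacitor and the bare ring core where they are.

Things in the scene. Friction and masses are not known exactly. Their poses are not given: they have to be found in the camera images.
- capacitor_center (a point): the large capacitor: a black upright can 36 mm in diameter and 52 mm high, with two metal screw terminals 6 mm high side by side on its top (57 to 58 mm in all), about 75 g. The point is on its axis, 26 mm above its underside; z up. It and the other parts stand on a 2 mm mat, with two low spare parts (under 16 mm high) between them.
- transformer_center (a point): the transformer: a dark laminated steel core 50 mm (its x) by 24 mm (its y) by 42 mm high, with a wound yellow coil on a white bobbin standing out to 44 mm overall along y; flat core ends 50 mm apart along x to grip; about 280 g. The point is at its centre, 21 mm above its underside; z up.
- heatsink_center (a point): the heatsink: a bare aluminium extrusion with upright fins, 28 mm wide (its x) by 76 mm long (its y) by 32 mm high, fins along y, about 95 g. The point is at its centre, 16 mm above its underside; z up.
- choke_center (a point): the choke: a ring wound with copper wire, lying flat, 50 mm outside, hole 24 mm, 26 mm high, about 85 g. The point is on its axis, 13 mm above its underside; z up.
- slim_capacitor_center (a point): the slim capacitor, a look-alike that stays: a black upright can, only 25 mm in diameter and 45 mm high, with a flat aluminium top and no terminals. The point is on its axis, half-way up.
- bare_core_center (a point): the bare ring core, a look-alike that stays: a smooth dark ferrite ring without any wire, lying flat, 44 mm outside, hole 24 mm, 16 mm high. The point is on its axis, half-way up.
- nest_round_floor (a point): the nest with the plain round recess, 58 mm in diameter, for the can-shaped part. A grey insert, the recess floor dark, fixed in the black kit tray, 88 mm (its x) by 104 mm (its y); recess 5 mm deep. The point is the centre of the recess floor, 10 mm above the bench; z up. The tray holds four such inserts two by two in any order, 90 mm apart along x, 106 mm along y; its rim stands 18 mm above the bench.
- nest_square_floor (a point): the nest with the square recess, 68 mm by 68 mm, for the block-shaped part. A grey insert, the recess floor dark, fixed in the black kit tray, 88 mm (its x) by 104 mm (its y); recess 5 mm deep. The point is the centre of the recess floor, 10 mm above the bench; z up. The insert's flat top round the recess is 15 mm above the bench.
- nest_slot_floor (a point): the nest with the long narrow recess, 50 mm (its x) by 96 mm (its y), for the long part. A grey insert, the recess floor dark, fixed in the black kit tray, 88 mm (its x) by 104 mm (its y); recess 5 mm deep. The point is the centre of the recess floor, 10 mm above the bench; z up.
- nest_pin_floor (a point): the nest with a round recess 72 mm in diameter and an upright pin at its centre (8 mm in diameter, 15 mm high from the recess floor), for the ring-shaped part. A grey insert, the recess floor dark, fixed in the black kit tray, 88 mm (its x) by 104 mm (its y); recess 5 mm deep. The point is the centre of the recess floor, 10 mm above the bench; z up.
Mind the look-alikes: they are no part of the job. What is shaped like the part that bears choke_center but green or pink is not meant.

How it is judged:
At the end, for the whole second after the job is handed in: Capacitor, transformer, heatsink and choke within 13, 17, 16 and 12 mm of the centres of the round, square, long and pinned recesses, each upright within 0.1 rad, on the recess floor (at most 3 mm up), at rest. Both look-alikes upright, within 15 mm of where they began (horizontal distance between capacitor_center and nest_round_floor below 0.013 m and z of capacitor_center in the frame of nest_round_floor between 0.022 and 0.029 m and angle between each of capacitor_center, transformer_center, heatsink_center, choke_center, slim_capacitor_center, bare_core_center's own z axis and vertical below 0.1 rad and linear speed of each of capacitor, transformer, heatsink, choke below 0.02 m/s and horizontal distance between transformer_center and nest_square_floor below 0.017 m and z of transformer_center in the frame of nest_square_floor between 0.017 and 0.024 m and horizontal distance between heatsink_center and nest_slot_floor below 0.016 m and z of heatsink_center in the frame of nest_slot_floor between 0.012 and 0.019 m and horizontal distance between choke_center and nest_pin_floor below 0.012 m and z of choke_center in the frame of nest_pin_floor between 0.009 and 0.016 m and distance of each of slim_capacitor_center, bare_core_center from where it was at the start of the episode below 0.015 m); the robot touches nothing.
It fails at once if a part is dropped or thrown (moves free of the fingers faster than 0.6 m/s, a drop of about 2 cm) ((linear speed of capacitor above 0.6 m/s and contact force between the fingers and capacitor below 0.05 N) or (linear speed of transformer above 0.6 m/s and contact force between the fingers and transformer below 0.05 N) or (linear speed of heatsink above 0.6 m/s and contact force between the fingers and heatsink below 0.05 N) or (linear speed of choke above 0.6 m/s and contact force between the fingers and choke below 0.05 N)).
It fails at once if a look-alike is moved more than 3 cm (distance of any of slim_capacitor_center, bare_core_center from where it was at the start of the episode above 0.03 m).
It also fails if it takes over 112 s, if anything falls off the work surface, if the arm or the gripper's body presses on something with over 40 N, if the wrist force passes 120 N, or if a joint passes its speed limit or range.

## Robot

A 6-joint arm with a two-finger parallel gripper is mounted at the origin on the work surface. World frame = base frame: x ahead of the robot, y to its left, z up, the work surface at z = 0. Lengths are in m, angles in rad, forces in N, time in s.
With the tool pointing down it reaches from about 0.3 to 0.775 m from the base axis. Payload 14.6 kg.
Tool frame: the origin (TCP) lies on the centre line of the jaws, within the pads' length; the fingertips stand 14 mm ahead of it and the grasp point (between the pads) lies 5 mm behind it; x points along the fingers, y is the direction in which the jaws open and shut, and the axes are right-handed (so a half turn about x gives the same grasp; the last joint's range is limited). The gripper opens to 94 mm and grips with 3 to 60 N. Pads are 16 mm wide; open, the fingers measure 119 mm over their backs; the gripper's body (75 mm by 177 mm) begins 78 mm behind the grasp point.
Start: joints at [1.201, 0.3, 1.521, -0, 1.321, -0.067], TCP at [0.164, 0.525, 0.219] pointing down, gripper open.
Joint ranges: [-3.03, 3.03], [-0.79, 2.21], [0.23, 2.52], [-1.04, 4.18], [0, 3.07], [-2.55, 2.55]. Speed limits (rad/s): [2.22, 2.22, 2.57, 3.14, 3.14, 3.14].

## Interface

Orientations are given as [roll, pitch, yaw] about the fixed x, y, z axes, in that order (R = Rz(yaw) Ry(pitch) Rx(roll)).
In Python, from station import * gives the robot as it stands. The module is installed in compiled form; this text tells all that it offers.
- The arm moves only by the shell command python3 -m handwheel 'ROWS' [FORCE]. ROWS is JSON, a list of rows, each a list of 3 entries, a list of its own where there are three numbers: the shift along the tool's x, y, z in mm, then the turn about the tool's x in rad, then the gripper command: -1 is fully open, 1 is shut, values between are in proportion. In form: [[[dx, dy, dz], spin, gripper], ...]. A call has exactly 5 rows; each row is the pose to reach, as a shift and turn from the pose measured when the call began, along the tool's axes at that moment; what a row does not reach only later rows make up. A row lasts 1/10 s, in which the tool goes at most 50 mm and 8.59 degrees, less where a joint would pass 70% of its speed; a pose out of reach is approached as far as the arm can. A call with a gripper value outside its range is refused whole. The fingers move at their own pace and stop on an object; FORCE is the grip in N (left out, the last holds). Time passes only in rows, so rows that repeat a pose let the fingers close, or fill a call up. It gives the time, the measured TCP pose, the force and the opening at its end, in the units of the state.
- get_obs(): the state, without advancing time (a new reading comes with each control period).
- camera(name): name is "side" or "top"; returns (picture, depth): 420x560x3 uint8, blue, green, red; 420x560 float32, m along the optical axis (not along the pixel's ray), 0 where there is no reading.
- camera_info(name): a dict with "fx", "fy", "cx", "cy" (pixels), "k1" (the pictures are not rectified: a ray, as slopes to the right and down, at radius r is drawn at 1 + k1 r^2 times it, then the intrinsics apply), "extrinsics" (4x4, takes a point from camera to world coordinates). Camera axes: x right, y down, z forward; pixel columns grow to the right and rows downward; lengths in m; the calibration is good to about 2 mm. A picture is of the moment at which its call begins. camera_info takes no time and is no camera call.
- hand_in(): hands the job in, once; it reports no verdict.
The state is a dict: "time_s": time; "qpos": joint angles; "joint_vel": joint speeds; "tau": joint torques, N m; "ee_pos": TCP position; "eef_rot": TCP orientation; "force": force on the tool from outside, world axes, zero at the start; "moment": the same for the moment, N m; "grip_width": finger opening in m.
Only numpy, scipy, OpenCV 4.12 (cv2) and the standard library are available. Lean on these libraries where they do the work, as an engineer would, in place of code of your own. Each camera call takes 0.05 s, during which the arm holds its last target. There are 200 camera calls.

## Working session

There is one attempt and no reset: what is moved stays moved. The work goes in short steps, Python scripts to look and compute and a shell command to move; the robot and the scene stay as the last step left them, time stands still between calls to the robot, and variables do not carry over. Pictures are saved under pics/ and viewed, about 12 in all and at most 16, crops included, and the job is handed in when it is done.

```bash
mkdir -p pics
cat > h.py <<'E'
import numpy as np, cv2
from station import *
def snap(n):
    p,d=camera(n); np.savez(f'{n}.npz',p=p,d=d); return p,d
def world(n,u,v,z=None,d=None):
    """pixel -> world; by depth d (array) or intersect plane z"""
    i=camera_info(n); x=(u-i['cx'])/i['fx']; y=(v-i['cy'])/i['fy']
    a,b=x,y
    for _ in range(20):
        s=1+i['k1']*(a*a+b*b); a,b=x/s,y/s
    E=np.array(i['extrinsics']); r=E[:3,:3]@np.array([a,b,1.0]); o=E[:3,3]
    if z is not None: return o+r*(z-o[2])/r[2]
    return o+r*d
def cloud(n,d):
    i=camera_info(n); v,u=np.mgrid[:420,:560]
    K=np.array([[i['fx'],0,i['cx']],[0,i['fy'],i['cy']],[0,0,1]])
    x=(u-i['cx'])/i['fx'];y=(v-i['cy'])/i['fy'];a,b=x,y
    for _ in range(20):
        s=1+i['k1']*(a*a+b*b);a,b=x/s,y/s
    E=np.array(i['extrinsics'])
    return np.stack([a*d,b*d,d],-1)@E[:3,:3].T+E[:3,3]
E
python3 - <<'E'
from h import *
for n in('top','side'):
    p,d=snap(n); cv2.imwrite(f'pics/{n}0.png',p); i=camera_info(n); print({k:np.round(v,3).tolist() for k,v in i.items()})
print({k:np.round(v,3).tolist() for k,v in get_obs().items()})
E
```

```text
{'fx': 416.934, 'fy': 416.934, 'cx': 279.498, 'cy': 203.359, 'k1': -0.112, 'extrinsics': [[-0.006, -0.99, 0.141, 0.478], [-1.0, 0.008, 0.012, -0.025], [-0.013, -0.141, -0.99, 1.089], [0.0, 0.0, 0.0, 1.0]]}
{'fx': 410.889, 'fy': 410.889, 'cx': 280.635, 'cy': 202.592, 'k1': 0.005, 'extrinsics': [[0.965, -0.121, 0.233, 0.392], [-0.262, -0.449, 0.854, -0.754], [0.001, -0.886, -0.464, 0.47], [0.0, 0.0, 0.0, 1.0]]}
{'time_s': 0.1, 'qpos': [1.201, 0.3, 1.521, 0.0, 1.321, -0.067], 'joint_vel': [-0.002, 0.0, -0.002, -0.0, 0.0, -0.001], 'tau': [0.003, -53.264, -35.328, 0.071, 0.023, -0.0], 'ee_pos': [0.164, 0.525, 0.219], 'eef_rot': [-1.639, 1.57, -1.942], 'force': [1.257, 0.297, -0.303], 'moment': [-0.009, -0.015, 0.047], 'grip_width': 0.094}
```

Run:
```python
from h import *
p=np.load('top.npz')['p']; cv2.imwrite('pics/top0b.png',cv2.resize(p,(784,588),interpolation=cv2.INTER_CUBIC))
```

```text
(no output)
```

View pics/top0b.png

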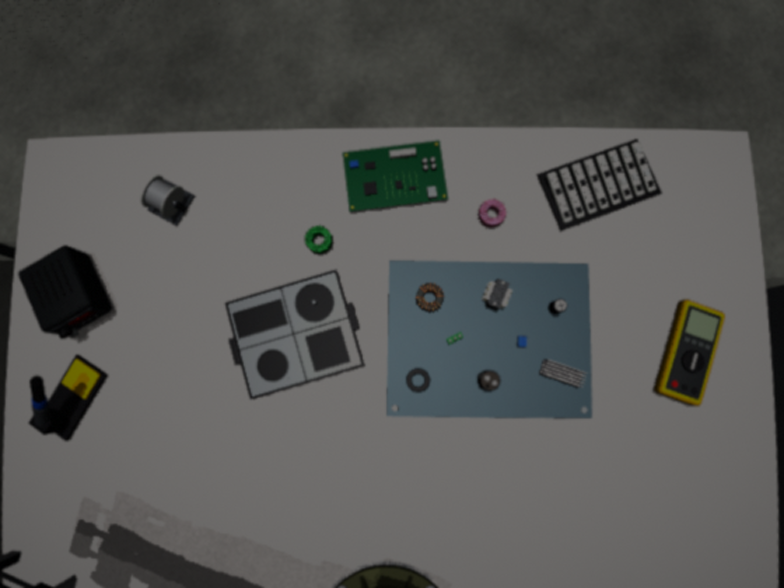

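View pics/side0.png

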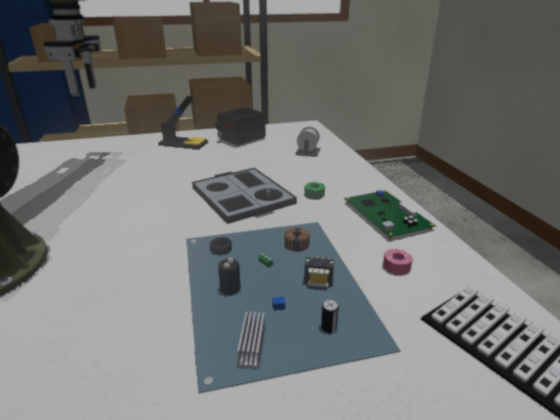

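Top view (784 px wide): mat at x 388–592, y 262–418, with choke (430,297), transformer (497,293), slim cap (558,306), bare core (418,380), large cap (489,380) and heatsink (563,373). Tray centre is about (294,334): slot upper left, pin upper right, round lower left, square lower right. Next I'll segment by depth and view a crop.

Run:
```python
from h import *
z=np.load('top.npz'); p,d=z['p'],z['d']
cv2.imwrite('pics/crop1.png',cv2.resize(p[180:305,155:430],None,fx=2.9,fy=2.9,interpolation=cv2.INTER_CUBIC))
P=cloud('top',d); Z=P[...,2]; 
m=np.zeros(Z.shape,bool); m[186:300,277:424]=1
print('mat z',np.median(Z[m]), 'bench z',np.median(Z[310:340,200:400]))
h=((Z>np.median(Z[m])+.007)&m).astype(np.uint8)
n,l,s,c=cv2.connectedComponentsWithStats(h)
for k in range(1,n):
    if s[k,4]<15: continue
    q=P[l==k]; zt=np.percentile(q[:,2],95); t=q[q[:,2]>zt-.012]
    r=cv2.minAreaRect((t[:,:2]*1000).astype(np.float32))
    print(c[k].round(1),s[k,4],'ztop',zt.round(3),'mean',t.mean(0).round(4),'rect',np.round(r[0],1),np.round(r[1],1),round(r[2],1))
```

```text
mat z 0.003222758478350185 bench z 0.0010491396569283218
[355.1 210. ] 339 ztop 0.048 mean [ 0.608  -0.2037  0.0574] rect [ 543.5 -135.2] [ 52.1 250.7] 42.7
[306.6 211.9] 261 ztop 0.032 mean [ 0.6068 -0.0825  0.0287] rect [606.5 -82.2] [49.  49.3] 45.4
[398.1 218.7] 109 ztop 0.051 mean [ 0.586  -0.3158  0.0473] rect [ 585.6 -316.1] [24.1 22.2] 87.9
[324.6 241.2] 56 ztop 0.021 mean [ 0.5305 -0.126   0.0351] rect [509.6 -82.5] [ 11.5 130.7] 25.8
[372.  243.8] 51 ztop 0.021 mean [ 0.5236 -0.25    0.017 ] rect [ 524.2 -250.6] [15.2 18.3] 86.6
[402.1 265.9] 297 ztop 0.037 mean [ 0.4655 -0.3194  0.0508] rect [ 480.4 -195.1] [336.7  44.2] 83.5
[298.3 271.7] 165 ztop 0.023 mean [ 0.4551 -0.0591  0.0318] rect [455.3 -52. ] [54.5 43. ] 88.4
[348.9 271.1] 179 ztop 0.062 mean [ 0.4553 -0.1852  0.0563] rect [ 454.5 -184.7] [32.1 31.9] 89.3
```

View pics/crop1.png

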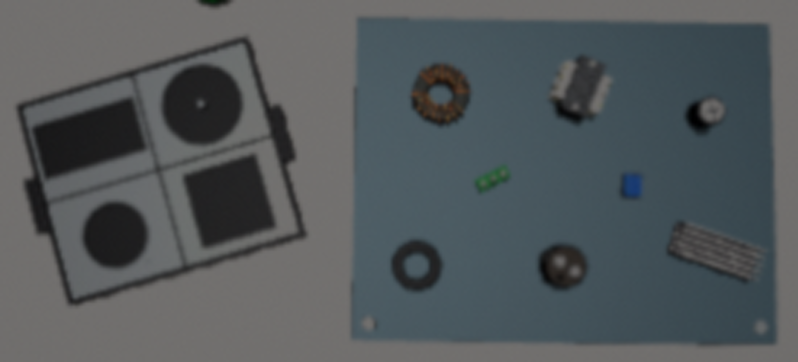

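```bash
cat > meas.py <<'E'
from h import *
def rectat(n,mask,z):
    v,u=np.nonzero(mask); q=np.array([world(n,a,b,z=z)[:2] for a,b in zip(u,v)])*1000
    r=cv2.minAreaRect(q.astype(np.float32)); 
    return q.mean(0).round(1),np.round(r[0],1),np.round(r[1],1),round(r[2],1)
E
python3 - <<'E'
from meas import *
z=np.load('top.npz'); p,d=z['p'],z['d']
P=cloud('top',d); Z=P[...,2]
sd=np.load('side.npz'); Q=cloud('side',sd['d'])
guess=dict(trafo=(.608,-.2037,.044),choke=(.6065,-.082,.028),slim=(.586,-.316,.047),hs=(.4655,-.3194,.034),core=(.455,-.055,.018),cap=(.4545,-.185,.054))
for k,(x,y,zt) in guess.items():
    for nm,C in(('top',P),('side',Q)):
        t=C[(np.hypot(C[...,0]-x,C[...,1]-y)<.045)&(C[...,2]>zt-.01)&(C[...,2]<zt+.012)]
        if len(t)<5: print(k,nm,len(t));continue
        r=cv2.minAreaRect((t[:,:2]*1000).astype(np.float32))
        w=t[:,:2]-t[:,:2].mean(0); a,b=np.linalg.eigh(w.T@w)
        print(k,nm,len(t),'mean',(t.mean(0)*1000).round(1),'zmax',round(np.percentile(t[:,2],95),3),'rect',np.round(r[0],1),np.round(r[1],1),round(r[2],1),'pca',round(np.degrees(np.arctan2(b[1,1],b[0,1])),1))
# nests
g=p.max(2); print('grey',g[230,190:260:6])
for k,(cx,cy,w) in dict(slot=(90,138,40),pin=(202,105,30),rnd=(115,235,25),sq=(229,201,30)).items():
    u,v=155+cx/2.9,180+cy/2.9
    box=g[int(v)-4:int(v)+5,int(u)-4:int(u)+5]; lo=np.median(box)
    m=(g<(lo+g[int(186+46*.0):,:].max()*0+30)).astype(np.uint8)
    n,l,s,c=cv2.connectedComponentsWithStats(m,connectivity=4)
    L=l[int(v)+3,int(u)+3]; print(k,lo,s[L],*rectat('top',l==L,.0125),'depthz',np.median(Z[l==L]).round(4))
E
```

```text
trafo top 298 mean [ 609.7 -206.1   42.9] zmax 0.048 rect [ 609.8 -206.6] [43.9 50.4] 67.2 pca 155.2
trafo side 460 mean [ 608.6 -211.    43.3] zmax 0.047 rect [ 610.8 -205.6] [46.4 50.1] 66.4 pca 157.6
choke top 251 mean [606.6 -82.4  28.6] zmax 0.032 rect [606.5 -82.2] [49.  49.3] 45.4 pca 168.0
choke side 373 mean [606.7 -87.5  27.4] zmax 0.031 rect [608.1 -83.3] [48.9 50.3] 59.3 pca 71.5
slim top 84 mean [ 586.  -315.6   47.1] zmax 0.051 rect [ 585.6 -316.1] [24.1 22.2] 87.9 pca 98.0
slim side 233 mean [ 586.  -320.7   46.5] zmax 0.05 rect [ 587.  -317.9] [23.8 23.5] 45.6 pca 139.2
hs top 192 mean [ 465.8 -323.6   33.3] zmax 0.038 rect [ 465.3 -323.9] [77.1 29.1] 69.0 pca 68.7
hs side 615 mean [ 464.2 -327.6   32.7] zmax 0.036 rect [ 465.9 -323.5] [78.7 28.3] 70.5 pca 70.9
core top 168 mean [454.9 -59.4  18.5] zmax 0.022 rect [451.9 -61.7] [68.1 42.2] 35.1 pca -150.0
core side 302 mean [456.4 -63.3  16.5] zmax 0.021 rect [456.9 -60.5] [45.1 41.7] 79.3 pca 85.0
cap top 157 mean [ 455.2 -184.7   55.9] zmax 0.062 rect [ 454.5 -184.7] [32.1 31.9] 89.3 pca 129.7
cap side 322 mean [ 454.4 -191.    54.5] zmax 0.061 rect [ 455.  -186.7] [33.8 35.1] 70.0 pca 170.3
grey [ 29  30  32  94 110 102  94  99  82 112  49  93]
slot 28.0 [166 214  39  27 655] [570.3 234.5] [570.5 234.3] [48.1 94.7] 16.4 depthz 0.0112
pin 34.0 [211 202  27  28 581] [600.2 131.9] [600.5 132.4] [70.9 68.3] 0.4 depthz 0.0113
rnd 30.0 [184 250  22  22 383] [483.8 208.5] [484.  207.9] [54.  55.1] 0.1 depthz 0.0116
sq 36.0 [219 234  31  31 668] [513.6 106.4] [513.8 106.7] [66.8 66.8] 16.4 depthz 0.0113
```

Both cameras agree to about 2 mm, and the nest spacings come out right (90.3 and 106.8 mm, tray yaw 16.4°). So I have the positions and can write a helper to compute the moves.

```bash
cat > go.py <<'E'
# usage: go.py x y z(mm) jawyaw(deg) -> shift/spin from present pose
import sys
from h import *
from scipy.spatial.transform import Rotation as Ro
o=get_obs(); R=Ro.from_euler('xyz',o['eef_rot']).as_matrix(); p=np.array(o['ee_pos'])*1000
yaw=np.degrees(np.arctan2(R[1,1],R[0,1]))
print('t',round(o['time_s'],2),'tcp',p.round(1),'jawyaw',round(yaw,1),'tilt',R[:,0].round(3),'q6',round(o['qpos'][5],2),'w',round(o['grip_width'],4),'F',np.round(o['force'],1))
a=[float(v) for v in sys.argv[1:]]
while a:
    d=R.T@(np.array(a[:3])-p)
    s=-((a[3]-yaw+90)%180-90)
    print(a[:4],'shift',d.round(1),'spin',round(np.radians(s),3)); a=a[4:]
E
python3 go.py 610.2 -206 120 -23
```

```text
t 0.1 tcp [163.9 524.8 218.9] jawyaw 72.7 tilt [-0.    -0.001 -1.   ] q6 -0.07 w 0.0943 F [ 1.3  0.3 -0.3]
[610.2, -206.0, 120.0, -23.0] shift [  99.5 -564.4  643.9] spin -1.472
```

```bash
python3 -m handwheel '[[[0,-33,38],-0.1,0.2],[[0,-66,75],-0.2,0.2],[[10,-99,113],-0.3,0.2],[[20,-132,150],-0.4,0.2],[[30,-165,188],-0.5,0.2]]' 25; python3 go.py 610.2 -206 120 -23
```

```text
time_s: 0.6
ee_pos: [0.2929, 0.3121, 0.1893]
eef_rot: [-2.062, 1.57, -1.86]
force: [0.3, 0.1, -0.2]
grip_width: 0.0574
t 0.6 tcp [292.9 312.1 189.3] jawyaw 101.6 tilt [-0.    -0.001 -1.   ] q6 -1.04 w 0.0574 F [ 0.3  0.1 -0.2]
[610.2, -206.0, 120.0, -23.0] shift [  69.7 -571.1  207.1] spin -0.968
```

```bash
sed -i 's/s=-((a\[3\]-yaw+90)%180-90)/s=-((a[3]-yaw+180)%360-180)/' go.py
python3 -m handwheel '[[[0,-40,15],0.145,0.3],[[0,-80,29],0.29,0.3],[[0,-120,44],0.435,0.3],[[0,-160,58],0.58,0.3],[[0,-200,73],0.725,0.3]]' 25; python3 go.py 610.2 -206 120 -23
```

```text
time_s: 1.1
ee_pos: [0.405, 0.129, 0.1894]
eef_rot: [-1.364, 1.57, -1.893]
force: [-0.1, 0.3, 0.1]
grip_width: 0.0331
t 1.1 tcp [405.  129.  189.4] jawyaw 59.7 tilt [-0.    -0.001 -1.   ] q6 -0.82 w 0.0331 F [-0.1  0.3  0.1]
[610.2, -206.0, 120.0, -23.0] shift [  69.7 -185.5  346.3] spin 1.443
```

```bash
python3 -m handwheel '[[[0,-19,35],0.145,-0.5],[[0,-37,69],0.29,-0.5],[[0,-56,104],0.435,-0.5],[[0,-74,138],0.58,-0.5],[[0,-93,173],0.725,-0.5]]' 25; python3 go.py 610.2 -206 120 -23
```

```text
time_s: 1.6
ee_pos: [0.5078, -0.0401, 0.1894]
eef_rot: [-1.032, 1.57, -2.292]
force: [0.2, 1.2, 0.4]
grip_width: 0.0688
t 1.6 tcp [507.8 -40.1 189.4] jawyaw 17.8 tilt [-0.001 -0.001 -1.   ] q6 -0.46 w 0.0688 F [0.2 1.2 0.4]
[610.2, -206.0, 120.0, -23.0] shift [ 69.4  46.9 189.2] spin 0.712
```

```bash
python3 -m handwheel '[[[10,10,40],0.145,-0.5],[[20,20,80],0.29,-0.5],[[30,30,120],0.435,-0.5],[[40,40,160],0.58,-0.5],[[45,47,189],0.712,-0.5]]' 25; python3 go.py 610.2 -206 28 -23
```

```text
time_s: 2.1
ee_pos: [0.6106, -0.2077, 0.1427]
eef_rot: [-1.094, 1.568, -3.073]
force: [0.3, 1.1, 0.1]
grip_width: 0.0704
t 2.1 tcp [ 610.6 -207.7  142.7] jawyaw -23.4 tilt [-0.002 -0.    -1.   ] q6 0.02 w 0.0704 F [0.3 1.1 0.1]
[610.2, -206.0, 28.0, -23.0] shift [114.7  -0.8  -1.6] spin -0.007
```

```bash
python3 -m handwheel '[[[25,-1,-2],0,-0.5],[[55,-1,-2],0,-0.5],[[85,-1,-2],0,-0.5],[[105,-1,-2],0,-0.5],[[115,-1,-2],0,-0.5]]' 25; python3 -m handwheel '[[[0,0,0],0,-0.2],[[0,0,0],0,0],[[0,0,0],0,0.3],[[0,0,0],0,0.6],[[0,0,0],0,1]]' 25; python3 go.py 513.7 106.5 120 16.4
```

```text
time_s: 2.6
ee_pos: [0.6092, -0.2052, 0.0253]
eef_rot: [-1.343, 1.565, 2.961]
force: [-0.6, 0.1, -0.3]
grip_width: 0.071
time_s: 3.1
ee_pos: [0.6098, -0.2054, 0.0265]
eef_rot: [-1.241, 1.567, 3.063]
force: [0.8, -0.3, 6.6]
grip_width: 0.0498
t 3.1 tcp [ 609.8 -205.4   26.5] jawyaw -23.4 tilt [-0.004  0.    -1.   ] q6 0.03 w 0.0498 F [ 0.8 -0.3  6.6]
[513.7, 106.5, 120.0, 16.4] shift [ -93.1 -212.4 -248. ] spin -0.695
```

Run:
```python
from h import *
p,d=snap('side'); cv2.imwrite('pics/s1.png',cv2.resize(p[180:330,200:400],(800,600),interpolation=cv2.INTER_CUBIC))
```

```text
(no output)
```

View pics/s1.png

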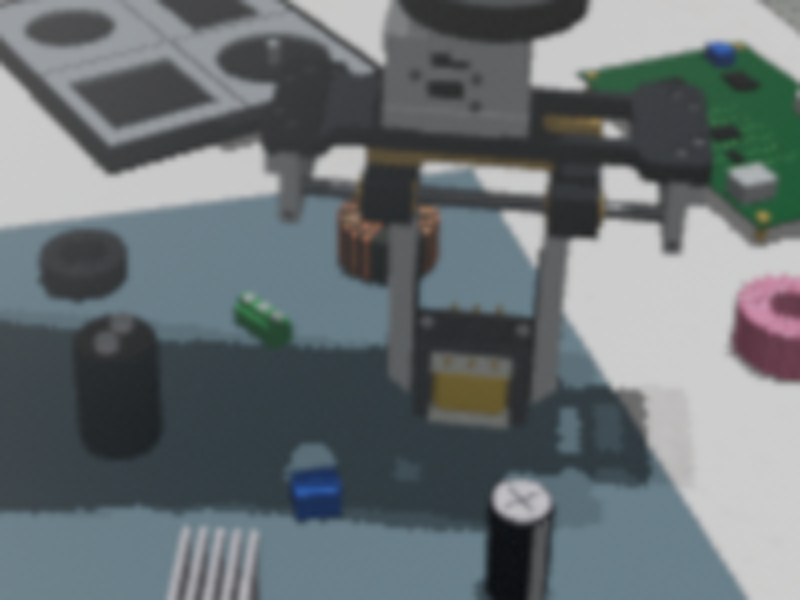

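The transformer is gripped squarely by its core ends (crop 415–540, 310–420), width 49.8 mm. Lifting it.

```bash
python3 -m handwheel '[[[-10,0,0],0,1],[[-30,0,0],0,1],[[-55,0,0],0,1],[[-80,0,0],0,1],[[-93,0,0],0,1]]' 30;  python3 go.py 513.7 106.5 120 16.4
```

```text
time_s: 3.65
ee_pos: [0.6106, -0.2056, 0.1221]
eef_rot: [-0.752, 1.569, -2.731]
force: [-0.2, -0.7, -2.8]
grip_width: 0.0498
t 3.65 tcp [ 610.6 -205.6  122.1] jawyaw -23.4 tilt [-0.001 -0.001 -1.   ] q6 0.03 w 0.0498 F [-0.2 -0.7 -2.8]
[513.7, 106.5, 120.0, 16.4] shift [   2.1 -212.9 -247.9] spin -0.695
```

```bash
python3 -m handwheel '[[[0,-12,-14],-0.05,1],[[0,-33,-39],-0.15,1],[[0,-60,-70],-0.28,1],[[0,-90,-105],-0.41,1],[[0,-120,-140],-0.54,1]]' 30;  python3 go.py 513.7 106.5 120 16.4
```

```text
time_s: 4.15
ee_pos: [0.5549, -0.028, 0.1218]
eef_rot: [-1.498, 1.569, -2.932]
force: [0.8, 0.3, -3.2]
grip_width: 0.0498
t 4.15 tcp [554.9 -28.  121.8] jawyaw 7.8 tilt [-0.002 -0.    -1.   ] q6 -0.25 w 0.0498 F [ 0.8  0.3 -3.2]
[513.7, 106.5, 120.0, 16.4] shift [   1.9  -22.5 -138.9] spin -0.15
```

```bash
python3 -m handwheel '[[[0,-6,-35],-0.07,1],[[0,-12,-70],-0.15,1],[[0,-18,-105],-0.15,1],[[0,-21,-128],-0.15,1],[[0,-22.5,-139],-0.15,1]]' 30;  python3 go.py 513.7 106.5 35.5 16.4
```

```text
time_s: 4.65
ee_pos: [0.5129, 0.1082, 0.1218]
eef_rot: [-1.712, 1.568, -2.994]
force: [-0.5, -0.9, -3.9]
grip_width: 0.0497
t 4.65 tcp [512.9 108.2 121.8] jawyaw 16.5 tilt [-0.003 -0.    -1.   ] q6 -0.15 w 0.0497 F [-0.5 -0.9 -3.9]
[513.7, 106.5, 35.5, 16.4] shift [86.3  0.5  1.9] spin 0.002
```

```bash
python3 -m handwheel '[[[15,0,1],0,1],[[35,0,2],0,1],[[55,0,2],0,1],[[70,0,2],0,1],[[76,0,2],0,1]]' 30;  python3 go.py 513.7 106.5 35.5 16.4
```

```text
time_s: 5.15
ee_pos: [0.5127, 0.1056, 0.0443]
eef_rot: [-1.695, 1.565, -2.978]
force: [0.8, -0.2, -2.4]
grip_width: 0.0496
t 5.15 tcp [512.7 105.6  44.3] jawyaw 16.5 tilt [-0.005 -0.001 -1.   ] q6 -0.15 w 0.0496 F [ 0.8 -0.2 -2.4]
[513.7, 106.5, 35.5, 16.4] shift [ 8.8  1.3 -0.6] spin 0.001
```

```bash
python3 -m handwheel '[[[3,1,0],0,1],[[5,1,0],0,1],[[7,1,0],0,1],[[9,1,0],0,1],[[9.5,1,0],0,1]]' 30;  python3 go.py 513.7 106.5 35 16.4
```

```text
time_s: 5.65
ee_pos: [0.5137, 0.1059, 0.0349]
eef_rot: [-1.691, 1.566, -2.974]
force: [-0.1, 0.6, -2.7]
grip_width: 0.0498
t 5.65 tcp [513.7 105.9  34.9] jawyaw 16.5 tilt [-0.005 -0.001 -1.   ] q6 -0.15 w 0.0498 F [-0.1  0.6 -2.7]
[513.7, 106.5, 35.0, 16.4] shift [-0.1  0.2 -0.6] spin 0.001
```

```bash
python3 -m handwheel '[[[0.5,0,0],0,1],[[1,0,0],0,1],[[1.5,0,0],0,1],[[1.5,0,0],0,1],[[1.5,0,0],0,1]]' 30;  python3 go.py
```

```text
time_s: 6.15
ee_pos: [0.5138, 0.1059, 0.0344]
eef_rot: [-1.683, 1.566, -2.967]
force: [-7.1, -0.2, 11.4]
grip_width: 0.0497
t 6.15 tcp [513.8 105.9  34.4] jawyaw 16.5 tilt [-0.005 -0.001 -1.   ] q6 -0.15 w 0.0497 F [-7.1 -0.2 11.4]
```

```bash
python3 -m handwheel '[[[0,0,0],0,0],[[0,0,0],0,-0.2],[[0,0,0],0,-0.4],[[0,0,0],0,-0.4],[[-10,0,0],0,-0.4]]' 30; python3 -m handwheel '[[[-20,0,0],0,-0.4],[[-50,0,0],0,-0.4],[[-80,0,0],0,-0.4],[[-85,0,0],0,-0.3],[[-85,0,0],0,-0.2]]'; python3 go.py 465.5 -323.7 110 -20
```

```text
time_s: 6.65
ee_pos: [0.5132, 0.1058, 0.0438]
eef_rot: [-1.698, 1.564, -2.981]
force: [-0.1, -0.9, -0.9]
grip_width: 0.0661
time_s: 7.15
ee_pos: [0.5142, 0.106, 0.13]
eef_rot: [-1.678, 1.566, -2.962]
force: [0.6, -0.8, -0.5]
grip_width: 0.0575
t 7.15 tcp [514.2 106.  130. ] jawyaw 16.5 tilt [-0.004 -0.001 -1.   ] q6 -0.15 w 0.0575 F [ 0.6 -0.8 -0.5]
[465.5, -323.7, 110.0, -20.0] shift [  20.5 -168.5  398.2] spin 0.637
```

```bash
python3 -m handwheel '[[[0,-17,40],0.1,-0.15],[[0,-34,80],0.2,-0.15],[[0,-51,120],0.3,-0.15],[[0,-69,163],0.42,-0.15],[[0,-86,205],0.54,-0.15]]' ; python3 go.py 465.5 -323.7 110 -20
```

```text
time_s: 7.65
ee_pos: [0.4888, -0.1166, 0.1292]
eef_rot: [-1.27, 1.565, -3.098]
force: [0.5, -0.3, -0.1]
grip_width: 0.054
t 7.65 tcp [ 488.8 -116.6  129.2] jawyaw -14.7 tilt [-0.006 -0.    -1.   ] q6 -0.05 w 0.054 F [ 0.5 -0.3 -0.1]
[465.5, -323.7, 110.0, -20.0] shift [ 19.4  30.2 206.2] spin 0.092
```

```bash
python3 -m handwheel '[[[5,7,45],0.05,-0.15],[[10,14,90],0.09,-0.15],[[15,21,138],0.09,-0.15],[[19,28,185],0.09,-0.15],[[19,30,206],0.09,-0.15]]' ; python3 go.py 465.5 -323.7 27 -20
```

```text
time_s: 8.15
ee_pos: [0.4637, -0.3263, 0.1083]
eef_rot: [-1.353, 1.562, 3.01]
force: [-0.1, 0.3, -0.3]
grip_width: 0.0542
t 8.15 tcp [ 463.7 -326.3  108.3] jawyaw -20.0 tilt [-0.008  0.001 -1.   ] q6 -0.32 w 0.0542 F [-0.1  0.3 -0.3]
[465.5, -323.7, 27.0, -20.0] shift [81.3  1.4 -3.2] spin -0.001
```

```bash
python3 -m handwheel '[[[20,1,-3],0,-0.15],[[42,1.5,-3],0,-0.15],[[64,1.5,-3],0,-0.15],[[77,1.5,-3],0,-0.15],[[80.5,1.5,-3],0,-0.15]]'; python3 -m handwheel '[[[0,0,0],0,0.1],[[0,0,0],0,0.3],[[0,0,0],0,0.6],[[0,0,0],0,1],[[0,0,0],0,1]]' 25; python3 go.py
```

```text
time_s: 8.65
ee_pos: [0.4646, -0.3233, 0.0258]
eef_rot: [-1.507, 1.559, 2.856]
force: [0.7, 0.2, 0.3]
grip_width: 0.0542
time_s: 9.15
ee_pos: [0.465, -0.3235, 0.0266]
eef_rot: [-1.457, 1.561, 2.906]
force: [-0.6, 1.1, 5.0]
grip_width: 0.0279
t 9.15 tcp [ 465.  -323.5   26.6] jawyaw -20.0 tilt [-0.01   0.002 -1.   ] q6 -0.32 w 0.0279 F [-0.6  1.1  5. ]
```

Width is 27.9 mm, which matches the fins. Lifting towards the slot nest at (570.4, 234.4), jaw 16.4°.

```bash
python3 -m handwheel '[[[-10,0,0],0,1],[[-30,0,0],0,1],[[-55,0,0],0,1],[[-80,0,0],0,1],[[-85,0,0],0,1]]' 25;  python3 go.py 570.4 234.4 120 16.4
```

```text
time_s: 9.65
ee_pos: [0.4667, -0.3244, 0.1147]
eef_rot: [-1.157, 1.564, -3.077]
force: [-0.6, -1.0, -1.7]
grip_width: 0.0277
t 9.65 tcp [ 466.7 -324.4  114.7] jawyaw -20.0 tilt [-0.006 -0.    -1.   ] q6 -0.32 w 0.0277 F [-0.6 -1.  -1.7]
[570.4, 234.4, 120.0, 16.4] shift [  -6.1  -94.  -560.5] spin -0.636
```

```bash
python3 -m handwheel '[[[-2,-3,-18],-0.02,1],[[-4,-9,-50],-0.06,1],[[-6,-16,-92],-0.12,1],[[-6,-24,-136],-0.18,1],[[-6,-32,-180],-0.24,1]]';  python3 go.py 570.4 234.4 120 16.4
```

```text
time_s: 10.15
ee_pos: [0.4978, -0.1417, 0.1195]
eef_rot: [-1.49, 1.563, 3.116]
force: [0.6, 0.6, -0.9]
grip_width: 0.028
t 10.15 tcp [ 497.8 -141.7  119.5] jawyaw -6.1 tilt [-0.008  0.    -1.   ] q6 -0.24 w 0.028 F [ 0.6  0.6 -0.9]
[570.4, 234.4, 120.0, 16.4] shift [  -1.    32.3 -381.7] spin -0.393
```

```bash
python3 -m handwheel '[[[0,4,-44],-0.06,1],[[0,8,-88],-0.12,1],[[0,11,-132],-0.18,1],[[0,15,-176],-0.24,1],[[0,18,-218],-0.3,1]]';  python3 go.py 570.4 234.4 120 16.4
```

```text
time_s: 10.65
ee_pos: [0.5379, 0.0759, 0.1183]
eef_rot: [-1.784, 1.562, 3.126]
force: [0.3, -1.3, -1.3]
grip_width: 0.0277
t 10.65 tcp [537.9  75.9 118.3] jawyaw 11.3 tilt [-0.009  0.    -1.   ] q6 -0.13 w 0.0277 F [ 0.3 -1.3 -1.3]
[570.4, 234.4, 120.0, 16.4] shift [  -2.    62.9 -149. ] spin -0.089
```

```bash
python3 -m handwheel '[[[-2,18,-42],-0.05,1],[[-2,35,-84],-0.09,1],[[-2,51,-122],-0.09,1],[[-2,60,-143],-0.09,1],[[-2,63,-149],-0.09,1]]';  python3 go.py 570.4 234.4 36 16.4
```

```text
time_s: 11.15
ee_pos: [0.5693, 0.2372, 0.1186]
eef_rot: [-1.839, 1.56, -3.119]
force: [-0.2, 0.1, -1.0]
grip_width: 0.0279
t 11.15 tcp [569.3 237.2 118.6] jawyaw 16.7 tilt [-0.011 -0.    -1.   ] q6 0.04 w 0.0279 F [-0.2  0.1 -1. ]
[570.4, 234.4, 36.0, 16.4] shift [82.6  1.1  3.3] spin 0.005
```

```bash
python3 -m handwheel '[[[15,1,2],0,1],[[35,1,3],0,1],[[55,1,3],0,1],[[68,1,3],0,1],[[74,1,3],0,1]]';  python3 -m handwheel '[[[2,0,0],0,1],[[4,0,0],0,1],[[6,0,0],0,1],[[8,0,0],0,1],[[8.5,0,0],0,1]]'; python3 go.py 570.4 234.4 34.6 16.4
```

```text
time_s: 11.65
ee_pos: [0.5694, 0.2336, 0.0425]
eef_rot: [-1.776, 1.557, -3.057]
force: [-0.6, -0.2, -0.8]
grip_width: 0.0278
time_s: 12.15
ee_pos: [0.5695, 0.2337, 0.0346]
eef_rot: [-1.789, 1.558, -3.07]
force: [-3.6, -0.5, 6.4]
grip_width: 0.0278
t 12.15 tcp [569.5 233.7  34.6] jawyaw 16.6 tilt [-0.013 -0.001 -1.   ] q6 0.04 w 0.0278 F [-3.6 -0.5  6.4]
[570.4, 234.4, 34.6, 16.4] shift [-0.   1.  -0.4] spin 0.004
```

```bash
python3 -m handwheel '[[[0,0,0],0,0.3],[[0,0,0],0,0.15],[[0,0,0],0,0],[[0,0,0],0,0],[[-10,0,0],0,0]]'; python3 -m handwheel '[[[-20,0,0],0,0],[[-50,0,0],0,0],[[-80,0,0],0,-0.2],[[-85,0,0],0,-0.4],[[-85,0,0],0,-0.5]]'; python3 go.py 606.5 -82.5 110 0
```

```text
time_s: 12.65
ee_pos: [0.569, 0.2335, 0.0437]
eef_rot: [-1.752, 1.556, -3.033]
force: [-1.0, 0.4, -0.2]
grip_width: 0.0472
time_s: 13.15
ee_pos: [0.5706, 0.2337, 0.13]
eef_rot: [-1.786, 1.558, -3.066]
force: [-0.2, 0.1, -0.7]
grip_width: 0.0676
t 13.15 tcp [570.6 233.7 130. ] jawyaw 16.6 tilt [-0.013 -0.001 -1.   ] q6 0.04 w 0.0676 F [-0.2  0.1 -0.7]
[606.5, -82.5, 110.0, 0.0] shift [ 19.9 -55.9 313.3] spin 0.29
```

```bash
python3 -m handwheel '[[[0,-8,45],0.04,-0.5],[[0,-16,90],0.08,-0.5],[[0,-24,135],0.12,-0.5],[[0,-32,180],0.17,-0.5],[[0,-40,225],0.21,-0.5]]'; python3 go.py 606.5 -82.5 100 0
python3 - <<'E'
from h import *
p,d=snap('top'); cv2.imwrite('pics/t2.png',cv2.resize(p[180:305,155:430],None,fx=2.9,fy=2.9,interpolation=cv2.INTER_CUBIC))
E
```

```text
time_s: 13.65
ee_pos: [0.5961, 0.0049, 0.1286]
eef_rot: [-1.594, 1.556, -3.086]
force: [-0.0, 0.2, 0.2]
grip_width: 0.0707
t 13.65 tcp [596.1   4.9 128.6] jawyaw 4.5 tilt [-0.015 -0.001 -1.   ] q6 -0.13 w 0.0707 F [-0.   0.2  0.2]
[606.5, -82.5, 100.0, 0.0] shift [28.5  4.  88. ] spin 0.078
```

View pics/t2.png

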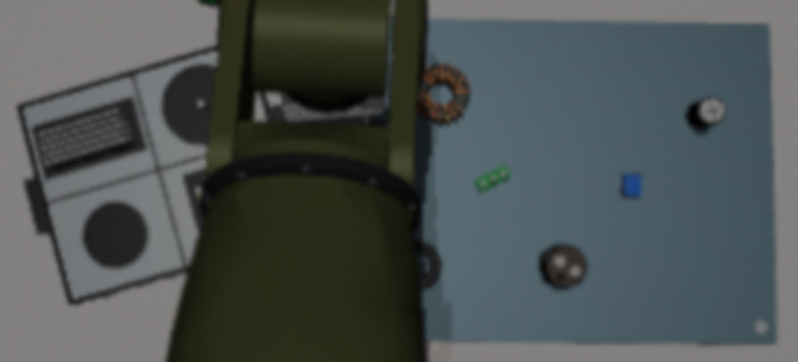

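The heatsink lies lengthwise in the slot (crop 38–132, 100–170). The arm hides the square nest; the choke hasn't moved.

```bash
python3 -m handwheel '[[[5,1,30],0.03,-0.5],[[12,2,60],0.06,-0.5],[[20,3,80],0.078,-0.5],[[26,4,87],0.078,-0.5],[[28,4,88],0.078,-0.5]]'; python3 go.py 606.5 -82.5 25 0
```

```text
time_s: 14.2
ee_pos: [0.6059, -0.0888, 0.099]
eef_rot: [-1.472, 1.553, -3.049]
force: [0.1, 0.6, -0.5]
grip_width: 0.0705
t 14.2 tcp [605.9 -88.8  99. ] jawyaw -0.3 tilt [-0.017 -0.002 -1.   ] q6 -0.19 w 0.0705 F [ 0.1  0.6 -0.5]
[606.5, -82.5, 25.0, 0.0] shift [73.9  1.8 -6.4] spin -0.006
```

```bash
python3 -m handwheel '[[[15,2,-6],0,-0.5],[[35,2,-6],0,-0.5],[[55,2,-6],0,-0.5],[[70,2,-6],0,-0.5],[[73,2,-6],0,-0.5]]'; python3 go.py 606.5 -82.5 25 0; python3 -m handwheel '[[[0,0,0],0,-0.2],[[0,0,0],0,0],[[0,0,0],0,0.3],[[0,0,0],0,0.6],[[0,0,0],0,1]]' 20; python3 go.py 606.5 -82.5 25 0
```

```text
time_s: 14.7
ee_pos: [0.6057, -0.0816, 0.0236]
eef_rot: [-1.519, 1.55, -3.095]
force: [0.1, -1.1, -0.3]
grip_width: 0.0708
t 14.7 tcp [605.7 -81.6  23.6] jawyaw -0.3 tilt [-0.02  -0.001 -1.   ] q6 -0.18 w 0.0708 F [ 0.1 -1.1 -0.3]
[606.5, -82.5, 25.0, 0.0] shift [-1.4  0.7  0.9] spin -0.005
time_s: 15.2
ee_pos: [0.6061, -0.0816, 0.0244]
eef_rot: [-1.51, 1.552, -3.086]
force: [0.4, 1.0, 4.7]
grip_width: 0.0498
t 15.2 tcp [606.1 -81.6  24.4] jawyaw -0.3 tilt [-0.019 -0.001 -1.   ] q6 -0.18 w 0.0498 F [0.4 1.  4.7]
[606.5, -82.5, 25.0, 0.0] shift [-0.6  0.3  0.9] spin -0.005
```

```bash
python3 -m handwheel '[[[-10,0,0],0,1],[[-30,0,0],0,1],[[-50,0,0],0,1],[[-70,0,0],0,1],[[-75,0,0],0,1]]';  python3 go.py 600.3 133 100 5; python3 -m handwheel '[[[0,0,-15],-0.01,1],[[0,0,-45],-0.03,1],[[0,0,-85],-0.05,1],[[0,0,-125],-0.07,1],[[0,0,-165],-0.09,1]]';  python3 go.py 600.3 133 100 5
```

```text
time_s: 15.7
ee_pos: [0.6085, -0.0818, 0.1022]
eef_rot: [-1.447, 1.555, -3.022]
force: [0.3, -0.5, -0.3]
grip_width: 0.0501
t 15.7 tcp [608.5 -81.8 102.2] jawyaw -0.3 tilt [-0.015 -0.002 -1.   ] q6 -0.18 w 0.0501 F [ 0.3 -0.5 -0.3]
[600.3, 133.0, 100.0, 5.0] shift [   2.    -9.3 -214.8] spin -0.092
time_s: 16.2
ee_pos: [0.6084, 0.0856, 0.1009]
eef_rot: [-1.547, 1.554, -3.031]
force: [1.0, -0.3, -1.5]
grip_width: 0.0503
t 16.2 tcp [608.4  85.6 100.9] jawyaw 5.0 tilt [-0.017 -0.002 -1.   ] q6 -0.01 w 0.0503 F [ 1.  -0.3 -1.5]
[600.3, 133.0, 100.0, 5.0] shift [  0.9  -4.  -47.9] spin -0.001
```

```bash
python3 -m handwheel '[[[0,-2,-25],0,1],[[0,-4,-40],0,1],[[0,-4,-48],0,1],[[0,-4,-48],0,1],[[0,-4,-48],0,1]]';  python3 go.py 600.3 133 60 5
```

```text
time_s: 16.7
ee_pos: [0.6005, 0.1322, 0.1008]
eef_rot: [-1.539, 1.554, -3.025]
force: [1.4, 0.0, -0.8]
grip_width: 0.0502
t 16.7 tcp [600.5 132.2 100.8] jawyaw 4.9 tilt [-0.017 -0.002 -1.   ] q6 0.07 w 0.0502 F [ 1.4  0.  -0.8]
[600.3, 133.0, 60.0, 5.0] shift [40.8  0.6 -0.9] spin -0.002
```

```bash
python3 -m handwheel '[[[12,0.6,-1],0,1],[[28,0.6,-1],0,1],[[44,0.6,-1],0,1],[[56,0.6,-1],0,1],[[60,0.6,-1],0,1]]';  python3 go.py 600.3 133 32.4 5; python3 -m handwheel '[[[2,0,0],0,1],[[4,0,0],0,1],[[6,0,0],0,1],[[8,0,0],0,1],[[8,0,0],0,1]]';  python3 go.py 600.3 133 32.4 5
```

```text
time_s: 17.2
ee_pos: [0.5991, 0.1328, 0.0385]
eef_rot: [-1.532, 1.551, -3.018]
force: [-0.1, -0.0, -1.7]
grip_width: 0.0503
t 17.2 tcp [599.1 132.8  38.5] jawyaw 4.9 tilt [-0.02  -0.002 -1.   ] q6 0.07 w 0.0503 F [-0.1 -0.  -1.7]
[600.3, 133.0, 32.4, 5.0] shift [ 6.1  1.3 -0.1] spin -0.002
time_s: 17.7
ee_pos: [0.5993, 0.1329, 0.0323]
eef_rot: [-1.53, 1.552, -3.015]
force: [-6.9, -0.7, 13.7]
grip_width: 0.0501
t 17.7 tcp [599.3 132.9  32.3] jawyaw 4.9 tilt [-0.019 -0.002 -1.   ] q6 0.07 w 0.0501 F [-6.9 -0.7 13.7]
[600.3, 133.0, 32.4, 5.0] shift [-0.1  1.  -0. ] spin -0.002
```

Seated. I'll release, rise, and go for the capacitor at (454.8, −185).

```bash
python3 -m handwheel '[[[0,0,0],0,0],[[0,0,0],0,-0.2],[[0,0,0],0,-0.35],[[0,0,0],0,-0.35],[[-10,0,0],0,-0.35]]'; python3 -m handwheel '[[[-20,0,0],0,-0.35],[[-50,0,0],0,-0.35],[[-80,0,0],0,-0.35],[[-105,0,0],0,-0.3],[[-105,0,0],0,-0.3]]'; python3 go.py 454.8 -185.2 130 -5
```

```text
time_s: 18.2
ee_pos: [0.5987, 0.1328, 0.0413]
eef_rot: [-1.527, 1.549, -3.012]
force: [0.2, 0.6, -0.3]
grip_width: 0.0633
time_s: 18.7
ee_pos: [0.6024, 0.1333, 0.1508]
eef_rot: [-1.541, 1.556, -3.026]
force: [-0.2, 0.0, 0.5]
grip_width: 0.0608
t 18.7 tcp [602.4 133.3 150.8] jawyaw 4.9 tilt [-0.015 -0.002 -1.   ] q6 0.07 w 0.0608 F [-0.2  0.   0.5]
[454.8, -185.2, 130.0, -5.0] shift [  23.6 -174.   304.7] spin 0.173
```

```bash
python3 -m handwheel '[[[0,-23,40],0.03,-0.3],[[0,-46,80],0.06,-0.3],[[0,-69,120],0.1,-0.3],[[0,-91,160],0.13,-0.3],[[0,-114,200],0.173,-0.3]]'; python3 go.py 454.8 -185.2 120 -5
```

```text
time_s: 19.2
ee_pos: [0.5048, -0.077, 0.1524]
eef_rot: [-1.373, 1.556, -3.032]
force: [0.6, -0.2, 1.0]
grip_width: 0.0611
t 19.2 tcp [504.8 -77.  152.4] jawyaw -5.1 tilt [-0.015 -0.002 -1.   ] q6 -0.13 w 0.0611 F [ 0.6 -0.2  1. ]
[454.8, -185.2, 120.0, -5.0] shift [ 33.4 -39.7 112.1] spin -0.001
```

```bash
python3 -m handwheel '[[[0,-14,40],0,-0.3],[[5,-28,80],0,-0.3],[[15,-38,106],0,-0.3],[[25,-40,112],0,-0.3],[[32,-40,112],0,-0.3]]'; python3 go.py 454.8 -185.2 28 -5
```

```text
time_s: 19.7
ee_pos: [0.4542, -0.1853, 0.1205]
eef_rot: [-1.407, 1.555, -3.068]
force: [-0.0, -0.1, -0.2]
grip_width: 0.0613
t 19.7 tcp [ 454.2 -185.3  120.5] jawyaw -5.2 tilt [-0.016 -0.001 -1.   ] q6 -0.36 w 0.0613 F [-0.  -0.1 -0.2]
[454.8, -185.2, 28.0, -5.0] shift [92.4  2.1 -0.4] spin -0.003
```

```bash
python3 -m handwheel '[[[18,2,0],0,-0.3],[[42,2,0],0,-0.3],[[66,2,0],0,-0.3],[[85,2,0],0,-0.3],[[92,2,0],0,-0.3]]'; python3 -m handwheel '[[[0,0,0],0,-0.1],[[0,0,0],0,0.1],[[0,0,0],0,0.4],[[0,0,0],0,1],[[0,0,0],0,1]]' 20; python3 go.py 454.8 -185.2 28 -5;python3 -m handwheel '[[[-10,0,0],0,1],[[-30,0,0],0,1],[[-55,0,0],0,1],[[-80,0,0],0,1],[[-92,0,0],0,1]]';  python3 go.py 483.9 208.2 125 0
```

```text
time_s: 20.2
ee_pos: [0.4544, -0.1839, 0.0265]
eef_rot: [-1.495, 1.552, 3.129]
force: [0.2, -0.7, -0.0]
grip_width: 0.0612
time_s: 20.7
ee_pos: [0.455, -0.1841, 0.0274]
eef_rot: [-1.464, 1.554, -3.124]
force: [0.4, 1.8, 7.0]
grip_width: 0.0359
t 20.7 tcp [ 455.  -184.1   27.4] jawyaw -5.1 tilt [-0.017 -0.    -1.   ] q6 -0.36 w 0.0359 F [0.4 1.8 7. ]
[454.8, -185.2, 28.0, -5.0] shift [-0.6 -0.1  1.2] spin -0.001
time_s: 21.2
ee_pos: [0.4571, -0.1843, 0.1219]
eef_rot: [-1.369, 1.556, -3.028]
force: [-0.3, 0.4, 0.0]
grip_width: 0.0361
t 21.2 tcp [ 457.1 -184.3  121.9] jawyaw -5.1 tilt [-0.014 -0.002 -1.   ] q6 -0.36 w 0.0361 F [-0.3  0.4  0. ]
[483.9, 208.2, 125.0, 0.0] shift [  -4.1   -8.1 -393.4] spin -0.089
```

```bash
python3 -m handwheel '[[[-1,0,-15],-0.01,1],[[-2,-1,-45],-0.03,1],[[-3,-2,-85],-0.05,1],[[-4,-3,-125],-0.07,1],[[-4,-4,-168],-0.089,1]]';  python3 go.py 483.9 208.2 125 0;  python3 -m handwheel '[[[0,1,-42],0,1],[[0,2,-82],0,1],[[0,3,-122],0,1],[[0,4,-160],0,1],[[0,5,-180],0,1]]';  python3 go.py 483.9 209 125 0
```

```text
time_s: 21.7
ee_pos: [0.4673, -0.0145, 0.1247]
eef_rot: [-1.475, 1.555, -3.045]
force: [1.1, -0.7, -0.4]
grip_width: 0.0359
t 21.7 tcp [467.3 -14.5 124.7] jawyaw 0.1 tilt [-0.015 -0.001 -1.   ] q6 -0.11 w 0.0359 F [ 1.1 -0.7 -0.4]
[483.9, 208.2, 125.0, 0.0] shift [  -0.8   16.8 -222.7] spin 0.001
time_s: 22.2
ee_pos: [0.4709, 0.1685, 0.1235]
eef_rot: [-1.474, 1.554, -3.041]
force: [-0.5, -0.9, -0.5]
grip_width: 0.0358
t 22.2 tcp [470.9 168.5 123.5] jawyaw 0.2 tilt [-0.017 -0.002 -1.   ] q6 0.26 w 0.0358 F [-0.5 -0.9 -0.5]
[483.9, 209.0, 125.0, 0.0] shift [ -1.8  13.1 -40.5] spin 0.003
```

```bash
python3 -m handwheel '[[[0,8,-25],0,1],[[0,12,-38],0,1],[[0,13,-40],0,1],[[0,13,-40],0,1],[[0,13,-40],0,1]]';  python3 go.py 483.9 209 37 0;  python3 -m handwheel '[[[15,1,0],0,1],[[35,1,0],0,1],[[55,1.5,0],0,1],[[73,1.5,0],0,1],[[80,1.5,0],0,1]]';  python3 go.py 483.9 209 35.4 0
```

```text
time_s: 22.7
ee_pos: [0.4835, 0.2077, 0.123]
eef_rot: [-1.463, 1.553, -3.031]
force: [0.2, 0.2, -0.7]
grip_width: 0.036
t 22.7 tcp [483.5 207.7 123. ] jawyaw 0.2 tilt [-0.017 -0.002 -1.   ] q6 0.33 w 0.036 F [ 0.2  0.2 -0.7]
[483.9, 209.0, 37.0, 0.0] shift [86.   1.9 -1.5] spin 0.003
time_s: 23.2
ee_pos: [0.483, 0.2064, 0.0416]
eef_rot: [-1.435, 1.551, -3.004]
force: [-0.0, 0.2, -1.0]
grip_width: 0.0359
t 23.2 tcp [483.  206.4  41.6] jawyaw 0.1 tilt [-0.019 -0.003 -1.   ] q6 0.33 w 0.0359 F [-0.   0.2 -1. ]
[483.9, 209.0, 35.4, 0.0] shift [ 6.2  1.1 -2.6] spin 0.002
```

```bash
python3 -m handwheel '[[[2,1,-2.5],0,1],[[4,1,-2.5],0,1],[[6,1,-2.5],0,1],[[7,1,-2.5],0,1],[[7.5,1,-2.5],0,1]]';  python3 go.py 483.9 209 35.4 0
```

```text
time_s: 23.7
ee_pos: [0.4843, 0.209, 0.0353]
eef_rot: [-1.443, 1.553, -3.012]
force: [-2.2, -2.1, 11.6]
grip_width: 0.0355
t 23.7 tcp [484.3 209.   35.3] jawyaw 0.1 tilt [-0.018 -0.002 -1.   ] q6 0.33 w 0.0355 F [-2.2 -2.1 11.6]
[483.9, 209.0, 35.4, 0.0] shift [-0.1 -0.4  0. ] spin 0.002
```

Seated too. Release, rise, and move clear of the camera's view.

```bash
python3 -m handwheel '[[[0,0,0],0,0.1],[[0,0,0],0,-0.1],[[0,0,0],0,-0.2],[[0,0,0],0,-0.2],[[-10,0,0],0,-0.2]]'; python3 -m handwheel '[[[-25,0,0],0,-0.2],[[-60,0,0],0,-0.2],[[-95,0,0],0,-0.2],[[-120,0,0],0,-0.2],[[-130,0,0],0,-0.2]]'; python3 go.py 300 400 180 20;  python3 -m handwheel '[[[0,-35,-35],0,-0.2],[[0,-70,-70],0,-0.2],[[0,-105,-105],0,-0.2],[[0,-140,-140],0,-0.2],[[0,-170,-175],0,-0.2]]';python3 -m handwheel '[[[0,0,0],0,-0.2],[[0,0,0],0,-0.2],[[0,0,0],0,-0.2],[[0,0,0],0,-0.2],[[0,0,0],0,-0.2]]'
python3 - <<'E'
from h import *
p,d=snap('top'); cv2.imwrite('pics/t3.png',cv2.resize(p[180:305,155:430],None,fx=2.9,fy=2.9,interpolation=cv2.INTER_CUBIC))
p,s=snap('side'); cv2.imwrite('pics/s3.png',cv2.resize(p[150:262,180:330],(800,597),interpolation=cv2.INTER_CUBIC))
P=cloud('top',d);Q=cloud('side',s)
for k,x,y,b,t in (('trafo',.5138,.1065,.036,.062),('hs',.5704,.2344,.024,.05),('choke',.6004,.1321,.024,.044),('cap',.4839,.2082,.045,.075),('slim',.586,-.316,.034,.06),('core',.456,-.06,.009,.025)):
  for C in(P,Q):
    q=C[(np.hypot(C[...,0]-x,C[...,1]-y)<.045)&(C[...,2]>b)&(C[...,2]<t)]
    if len(q)<10: print(k,len(q));continue
    r=cv2.minAreaRect((q[:,:2]*1000).astype(np.float32)); print(k,len(q),'z95',np.percentile(q[:,2],95).round(4),'zmed',np.median(q[:,2]).round(4),np.round(r[0],1),np.round(r[1],1),'off',np.round(np.array(r[0])-[x*1000,y*1000],1))
E
python3 go.py
```

```text
time_s: 24.2
ee_pos: [0.4838, 0.2088, 0.0446]
eef_rot: [-1.42, 1.55, -2.989]
force: [-0.9, 0.8, 0.3]
grip_width: 0.056
time_s: 24.7
ee_pos: [0.4871, 0.2095, 0.1777]
eef_rot: [-1.466, 1.554, -3.035]
force: [-0.7, -0.7, 0.2]
grip_width: 0.0563
t 24.7 tcp [487.1 209.5 177.7] jawyaw 0.1 tilt [-0.016 -0.002 -1.   ] q6 0.33 w 0.0563 F [-0.7 -0.7  0.2]
[300.0, 400.0, 180.0, 20.0] shift [   0.4 -186.8 -190.8] spin -0.347
time_s: 25.2
ee_pos: [0.3148, 0.3851, 0.1798]
eef_rot: [-1.438, 1.554, -3.007]
force: [0.5, -0.2, -0.2]
grip_width: 0.0563
time_s: 25.7
ee_pos: [0.3156, 0.3843, 0.1797]
eef_rot: [-1.43, 1.554, -3.0]
force: [-0.3, 0.4, -0.3]
grip_width: 0.0564
trafo 312 z95 0.0557 zmed 0.0515 [512.7 106.4] [50.1 44.2] off [-1.1 -0.1]
trafo 289 z95 0.0554 zmed 0.0501 [514.8 105.4] [51.8 44.9] off [ 1.  -1.1]
hs 290 z95 0.0449 zmed 0.0397 [557.7 230.2] [50.3 74.3] off [-12.7  -4.2]
hs 272 z95 0.045 zmed 0.0405 [569.9 232.8] [30.1 76.7] off [-0.5 -1.6]
choke 272 z95 0.0402 zmed 0.0368 [597.9 131.5] [49.  50.9] off [-2.5 -0.6]
choke 258 z95 0.0394 zmed 0.0364 [599.6 131.1] [49.  51.3] off [-0.8 -1. ]
cap 180 z95 0.0688 zmed 0.0636 [483.6 205.9] [36.3 32.1] off [-0.3 -2.3]
cap 167 z95 0.0691 zmed 0.0603 [484.1 205.9] [35.2 34.4] off [ 0.2 -2.3]
slim 86 z95 0.0522 zmed 0.0482 [ 585.4 -316.1] [22.6 23.7] off [-0.6 -0.1]
slim 258 z95 0.0503 zmed 0.048 [ 587.2 -317.6] [23.2 24.5] off [ 1.2 -1.6]
core 165 z95 0.022 zmed 0.0188 [453.8 -57.3] [44.5 45.2] off [-2.2  2.7]
core 282 z95 0.0208 zmed 0.0186 [456.3 -60.3] [44.3 43.6] off [ 0.3 -0.3]
t 25.8 tcp [315.3 384.6 179.8] jawyaw 0.0 tilt [-0.017 -0.002 -1.   ] q6 0.8 w 0.0565 F [-0.4 -0.1  0.6]
```

View pics/t3.png

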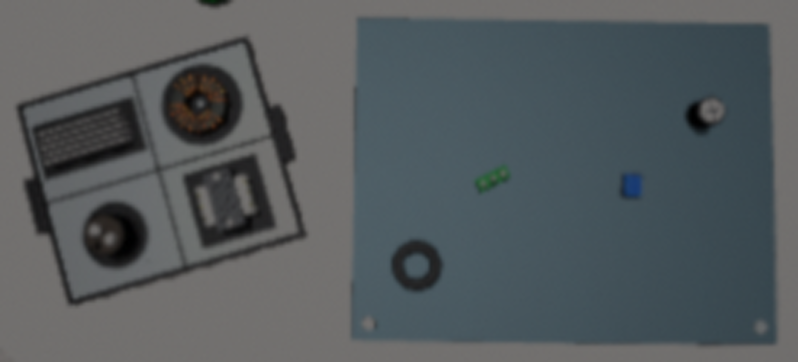

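View pics/s3.png

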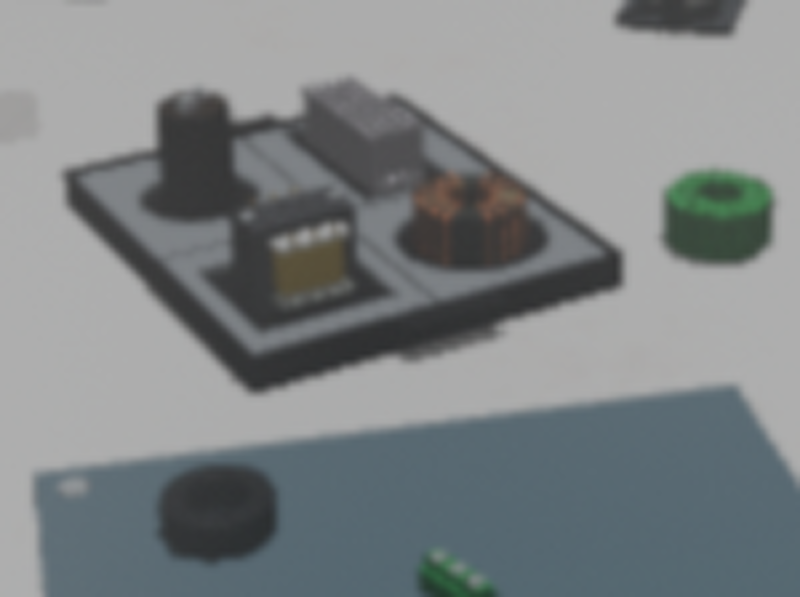

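All four parts stand upright in the right nests. In the top crop they are at heatsink (85,140), choke (200,102), capacitor (110,236) and transformer (228,198). The look-alikes haven't moved. One heatsink reading, from the top camera, was pulled off by stray depth points.

```bash
python3 -c "
from station import *
print(hand_in())"
```

```text
the job is handed in; nothing more can be done
None
```

The kit is complete and handed in at about 26 s of the 112 s allowed. The transformer, heatsink, choke and capacitor were each gripped, lowered until the wrist force showed contact with the recess floor, and then released.

**Final checks, both cameras:**
- **Position:** all four parts are within about 3 mm of their nest centres, against limits of 12–17 mm.
- **Height:** tops are at the level expected for parts resting on the recess floors, and the pictures show all four upright.
- **Look-alikes:** the slim capacitor and bare core were never touched. Their measured positions match the start to within 1–4 mm, about the measurement noise.
- **Arm:** it is clear of everything.

**One reading disagreed:** the top camera's box fit put the heatsink about 13 mm off. It measured the part 50 mm wide instead of 28 mm, so stray depth points had stretched it. The side camera put it 1.7 mm off, and both pictures show it lengthwise in its slot.

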